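# Walk the roaster's power supply into its bay

### The arm

A 6-joint arm with a two-finger parallel gripper is mounted at the origin on the work surface. World frame = base frame: x ahead of the robot, y to its left, z up, the work surface at z = 0. Lengths are in mm, angles in degrees, forces in N, time in s.
With the tool pointing down it reaches from about 350 to 850 mm from the base axis. Payload 8.1 kg.
Tool frame: the origin (TCP) lies midway between the tips of the shut fingers; the grasp point (between the pads) lies 19 mm behind it; z points along the fingers, y is the line along which they close (so a half turn about z gives the same grasp; the last joint's range is limited). The gripper opens to 85 mm and grips with 20 to 120 N. Pads are 22 mm wide; open, the fingers measure 114 mm over their backs; the gripper's body (76 mm by 85 mm) begins 54 mm behind the grasp point. The pads swing forward as they close: fully open they stand 13 mm farther back than shut.
Start: joints at [-80.982, 7.471, 85.268, -0, 87.261, -4.893], TCP at [144.273, -582.401, 231.292] pointing down, gripper open.
Joint ranges: [-169.43, 169.43], [-51.17, 129.36], [1.28, 143.12], [-76.62, 256.62], [0, 156.53], [-152.29, 152.29]. Speed limits (degrees/s): [136.94, 136.94, 159.86, 180, 180, 180].

### API

Orientations are given as [roll, pitch, yaw] about the fixed x, y, z axes, in that order (R = Rz(yaw) Ry(pitch) Rx(roll)).
In Python, from bench import r gives the robot as it stands. The module is installed in compiled form; this text tells all that it offers.
- The arm moves only by the tool jog_arm, never from a script. Its argument "rows" is a list of rows, each a list of 2 entries, a list of its own where there are three numbers: the shift along the tool's x, y, z in mm, then the turn, a rotation vector about the tool's x, y, z in rad. A call has 1 to 10 rows; each row is the pose to reach, as a shift and turn from the pose commanded when the call began, along the tool's axes at that moment; what a row does not reach only later rows make up. A row lasts 1/10 s, in which the tool goes at most 50 mm and 8.59 degrees, less where a joint would pass 70% of its speed; a pose out of reach is approached as far as the arm can. A call with a gripper value outside its range is refused whole. "grip" is the finger opening in mm, from 0 to 85.4, set as the call begins (left out, the last holds). The fingers move at their own pace and stop on an object; "force" is the grip in N (left out, the last holds). Time passes only in rows, so rows that repeat a pose let the fingers close. It gives the time, the measured TCP pose, the force, the opening and the grip force at its end, in the units of the state.
- r.sense(): the state, without advancing time (a new reading comes with each control period).
- r.snapshot(name): name is "side" or "top" or "wrist"; returns (picture, depth): 400x640x3 uint8, blue, green, red; 400x640 float32, mm along the optical axis (not along the pixel's ray), 0 where there is no reading.
- r.camera_params(name): a dict with "fx", "fy", "cx", "cy" (pixels), "pose" (4x4, takes a point from camera to world coordinates); the wrist camera has in their place "tool_from_camera" (4x4, takes a point from camera to tool coordinates, whose origin is the TCP and whose axes are the flange's). Camera axes: x right, y down, z forward; pixel columns grow to the right and rows downward; lengths in mm; the calibration is good to about 2 mm. A picture is of the moment at which its call begins: read the wrist's pose just before it. camera_params takes no time and is no camera call.
- r.hand_in(): hands the job in; it is judged then, once.
The state is a dict: "time": time; "joint_pos": joint angles; "qd": joint speeds; "joint_efforts": joint torques, N m; "tool_pos": TCP position; "tcp_rot": TCP orientation; "ft_force": force on the tool from outside, world axes, zero at the start; "wrist_torque": the same for the moment, N m; "finger_gap": finger opening in mm; "grip_force": force on a finger pad.
Only numpy, scipy, OpenCV 4.12 (cv2) and the standard library are available. Lean on these libraries where they do the work, as an engineer would, in place of code of your own. Each camera call takes 0.05 s, during which the arm holds its last target. There are 200 camera calls.

### The job

Walk the heavy black power-supply case forward along the bench into its bay by pushing its two near corners in turn, a little at a time so that it never swings far askew (20 degrees), until it is fully home: both sprung contact pads at the back of the bay pressed right in, and the case left standing there. Feel for the end and push gently, never with more than about 30 N. Do not touch the gauge panel between the corners, do not tip or lift the case, and leave the other things on the bench where they are.

Things in the scene. Friction and masses are not known exactly. Their poses are not given: they have to be found in the camera images.
- case: The heavy power supply: a black flat-bottomed box on the bench, 110 mm deep (x), 200 wide (y), 52 high, 1 to 1.4 kg; 5 to 9 N slide it, less swings one end round. Origin: centre of its underside; +x forward (the end that enters the bay first), +y its left. Too wide to grasp, no handle: pushed only on the bare 52 mm strips of near (-x) face at its corners, on either side of the panel.
- panel: The grey gauge panel with two glass dials that stands 30 mm out of the middle of the case's near face (dials and knob 5 mm more): 96 mm wide, as high as the case. Fragile: not to be touched. Origin: on the case's near face, at mid-width, 26 mm up; axes as the case.
- corner_left (a point): A point on the left bare strip on the case's near face, 32 mm clear of the panel's side: the case's (-55, +80) mm, 26 mm above the bench. Pushing here moves the left end forward and swings the case clockwise seen from above, about 0.17 rad for a 30 mm push, while the near end hardly moves sideways (the leading end does).
- corner_right (a point): The same on the right: the case's (-55, -80) mm, 26 mm up. Pushing here swings the case anticlockwise.
- case_nose (a point): Centre of the case's leading face: the case's (+55, 0) mm, 26 mm up. When the case is home, its leading face at each pad (75 mm to the left and right of this point) lies anywhere from 50 to 66 mm past the bay's origin along the bay's x, as that pad's screw is set: home must be felt.
- dock: The bay: two fixed aluminium cheeks, 36 mm high, 86 long, 210 between inner faces (5 mm to spare on each side of the case), bare bench between; their mouths flare outwards by 10 mm over 28 mm. Origin: on the bench midway between the cheeks, where the straight part begins; +x into the bay, +y left. A sprung buffer stands at the back on each side.
- stop_left: The left buffer at the back of the bay: a bracket 46 mm high, 44 wide, fixed to the bench, whose sprung copper pad (32 wide, 34 high, 8 mm stroke) stands out of it towards the case. A set-screw sets the pad's depth, differently on each side and each time, and it is not measured. Origin: on the bench, front of the bracket, mid-width: the bay's (70, +75) mm; axes as the bay.
- stop_right: The same on the right, at the bay's (70, -75) mm, with its own depth. A pad's spring is soft (1.6 N when right in, then a hard stop), so the case's own friction keeps it pressed in; the force on the tool climbs steeply once the pad by that corner is right in.
- cup: Bystander: white ceramic tasting cup, 72 mm across, 62 mm high. Origin: centre of its underside. Leave it alone.
- tin: Bystander: round steel sample jar, 62 mm across, 70 mm high. Origin: centre of its underside. Leave it alone.
- tamper: Bystander: small steel tamper, 58 mm across, 72 mm high. Origin: centre of its underside. Leave it alone.
- spoon: Bystander: steel tasting spoon lying flat, 160 mm long. Origin: its middle. Leave it alone.
- bowl: Bystander: steel bowl, 120 mm across, 50 mm high. Origin: centre of its underside. Leave it alone.
- timer: Bystander: white kitchen timer, 50 x 70 x 30 mm. Origin: centre of its underside. Leave it alone.
- mug: Bystander: blue mug, 80 mm across, 90 mm high. Origin: centre of its underside. Leave it alone.

How it is judged (in metres and radians):
On the way, in this order (a step that is already met when the one before it is completed fails the run):
1. the case's leading end is between the cheeks of the bay (x of case_nose in the frame of dock above 0.015 m and angle between the x axis of case and the x axis of dock, either way round below 0.2 rad), for 0.1 s.
2. both contact pads are pressed in by more than 5 mm of their 8 mm, so that each presses back on the case with over 1 N (contact force between case and stop_left above 1 N and contact force between case and stop_right above 1 N), for 0.2 s.
At the end, for the whole second after the job is handed in: The case stands flat and at rest on the bench in the bay (leading face more than 40 mm past the mouth), both contact pads pressed in by more than 5 of their 8 mm, so that each presses back on the case with over 1 N (all of step 2 and x of case_nose in the frame of dock above 0.04 m and angle between case's own z axis and vertical below 0.05 rad and height (world z) of case below 0.004 m and linear speed of case below 0.01 m/s); the robot touches nothing.
It fails at once if the case was pushed with more than 30 N (contact force between any of the fingers, the arm and case above 30 N).
It fails at once if the gauge panel was touched (contact force between any of the fingers, the arm and panel above 1 N).
It fails at once if the case swung more than 20 degrees out of line with the bay (angle between the x axis of case and the x axis of dock, either way round above 0.35 rad).
It fails at once if the case was tipped or lifted (angle between case's own z axis and vertical above 0.12 rad or height (world z) of case above 0.012 m).
It fails at once if a bystander was moved by more than 20 mm (distance of any of cup, tin, tamper, spoon, bowl, timer, mug from where it was at the start of the episode above 0.02 m).
It also fails if it takes over 72 s, if anything falls off the work surface, if the arm or the gripper's body presses on something with over 40 N, if the wrist force passes 120 N, or if a joint passes its speed limit or range.

## Working session

There is one attempt and no reset: what is moved stays moved. The work goes in short steps, Python scripts to look and compute and a tool call to move; the robot and the scene stay as the last step left them, time stands still between calls to the robot, and variables do not carry over. Pictures are saved under pics/ and viewed, at most 10 in all, crops included, and the job is handed in when it is done.

Besides the shell and the picture viewer there is one more tool, called as a command line: name --argument value ..., lists and objects as JSON in quotes. jog_arm: Moves the arm, as the interface text tells. Its arguments: {"type":"object","properties":{"rows":{"type":"array"},"grip":{"type":"number"},"force":{"type":"number"}},"required":["rows"]}

```bash
mkdir -p pics; python3 - <<'E'
from bench import r
import cv2,numpy as np
s=r.sense();print({k:np.round(v,2).tolist() for k,v in s.items()})
for n in ("top","side"):
    im,d=r.snapshot(n);cv2.imwrite(f"pics/{n}0.png",im);np.save(f"pics/{n}0.npy",d)
    p=r.camera_params(n);print(n,{k:np.round(v,3).tolist() for k,v in p.items()})
E
```

```text
{'time': 0.0, 'joint_pos': [-80.98, 7.51, 85.33, -0.0, 87.26, -4.89], 'qd': [-0.02, -0.01, -0.05, -0.05, 0.04, -0.05], 'joint_efforts': [-0.0, -56.94, -50.06, -0.0, 0.01, 0.0], 'tool_pos': [144.17, -581.84, 230.26], 'tcp_rot': [-179.89, -0.01, 13.91], 'ft_force': [-0.45, -0.19, -0.21], 'wrist_torque': [0.02, -0.01, -0.0], 'grip_force': 0.0, 'finger_gap': 85.46}
top {'fx': 381.546, 'fy': 381.546, 'cx': 318.012, 'cy': 207.596, 'pose': [[0.01, -0.993, 0.116, 462.685], [-1.0, -0.012, -0.02, -8.787], [0.022, -0.116, -0.993, 1111.534], [0.0, 0.0, 0.0, 1.0]]}
side {'fx': 487.947, 'fy': 487.947, 'cx': 325.609, 'cy': 205.252, 'pose': [[-0.671, -0.399, 0.625, -421.696], [-0.742, 0.364, -0.564, 922.699], [-0.003, -0.842, -0.54, 942.906], [0.0, 0.0, 0.0, 1.0]]}
```

View pics/top0.png

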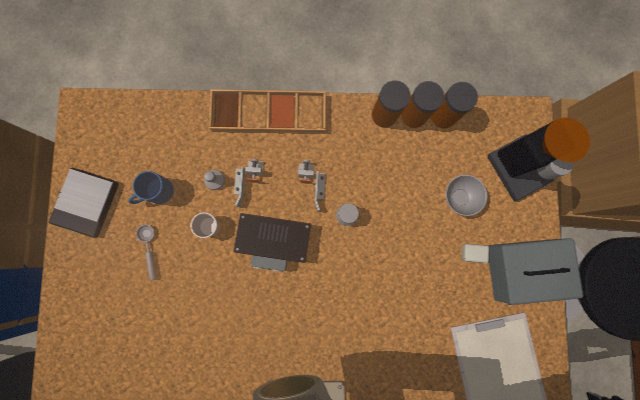

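View pics/side0.png

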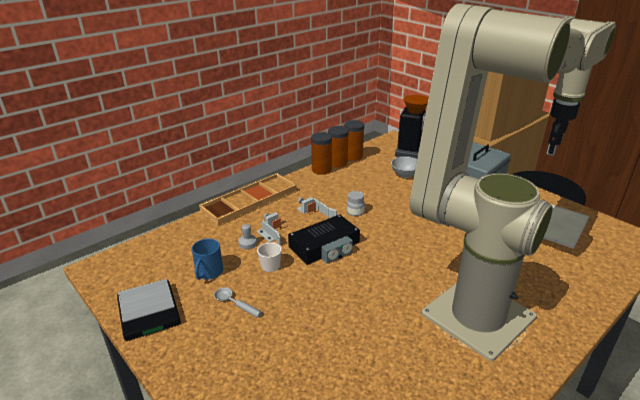

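The top view shows the black case at about (273,238), with its panel at (268,263) facing the robot. The bay is ahead of it: cheeks at (239,185) and (320,190), stops at (256,169) and (306,170). The cup (204,226) and jar (348,214) stand on either side. Next I measure these with depth.

```bash
cat > h.py <<'E'
import numpy as np,cv2
from bench import r
def world(d,p):
    v,u=np.mgrid[:d.shape[0],:d.shape[1]]
    c=np.stack([(u-p["cx"])/p["fx"]*d,(v-p["cy"])/p["fy"]*d,d,np.ones_like(d)],-1)
    return (c@np.array(p["pose"]).T)[...,:3]
def ray(px,p,z):
    P=np.array(p["pose"]);px=np.atleast_2d(px).astype(float)
    k=np.c_[(px[:,0]-p["cx"])/p["fx"],(px[:,1]-p["cy"])/p["fy"],np.ones(len(px))]@P[:3,:3].T
    return P[:3,3]+k*((z-P[2,3])/k[:,2])[:,None]
def case(im,d,p):
    W=world(d,p);g=im.max(2)
    m=((np.abs(W[...,2]-52)<12)&(g<75)&(W[...,0]>250)&(W[...,0]<720)&(abs(W[...,1]-100)<200)).astype(np.uint8)
    m=cv2.morphologyEx(m,cv2.MORPH_CLOSE,np.ones((5,5)))
    c=max(cv2.findContours(m,0,2)[0],key=cv2.contourArea)
    q=ray(c[:,0],p,52)[:,:2].astype(np.float32)
    return cv2.minAreaRect(q),q
E
python3 - <<'E'
from h import *
im=cv2.imread("pics/top0.png");d=np.load("pics/top0.npy");p=r.camera_params("top")
rc,q=case(im,d,p);print("case",rc,cv2.boxPoints(rc).round(0).tolist())
W=world(d,p);z=W[...,2]
print("bench z",np.median(z[280:330,150:240]))
roi=(W[...,0]>350)&(W[...,0]<700)&(W[...,1]>-200)&(W[...,1]<500)
m=((z>14)&roi).astype(np.uint8)
n,l,st,ce=cv2.connectedComponentsWithStats(m)
for i in range(1,n):
    if st[i,4]>25:
        w=W[l==i];print(st[i].tolist(),"x",w[:,0].min().round(),w[:,0].max().round(),"y",w[:,1].min().round(),w[:,1].max().round(),"z",np.percentile(w[:,2],[50,95]).round())
c=im[140:280,180:370];cv2.imwrite("pics/crop0.png",cv2.resize(c,None,fx=4,fy=4,interpolation=cv2.INTER_CUBIC))
E
```

```text
case ((498.7947082519531, 95.54888916015625), (197.66595458984375, 114.5179214477539), 82.11941528320312) [[429.0, 6.0], [542.0, -10.0], [569.0, 186.0], [456.0, 201.0]]
bench z -1.3405428053260948
[235, 169, 10, 38, 130] x 593.0 699.0 y 185.0 205.0 z [33. 37.]
[246, 168, 17, 14, 150] x 666.0 700.0 y 133.0 177.0 z [40. 47.]
[129, 171, 44, 33, 837] x 463.0 677.0 y -9.0 491.0 z [61. 90.]
[204, 170, 21, 19, 304] x 463.0 698.0 y -9.0 300.0 z [22. 71.]
[298, 170, 16, 13, 145] x 665.0 696.0 y -16.0 27.0 z [42. 48.]
[315, 171, 5, 40, 90] x 463.0 695.0 y -34.0 -9.0 z [34. 38.]
[337, 203, 22, 23, 395] x 463.0 599.0 y -142.0 -9.0 z [68. 71.]
[191, 212, 28, 26, 332] x 463.0 570.0 y -9.0 318.0 z [51. 63.]
[234, 213, 78, 60, 3310] x 410.0 570.0 y -11.0 200.0 z [51. 54.]
[147, 250, 9, 30, 150] x 384.0 464.0 y 424.0 450.0 z [17. 21.]
```

View pics/crop0.png

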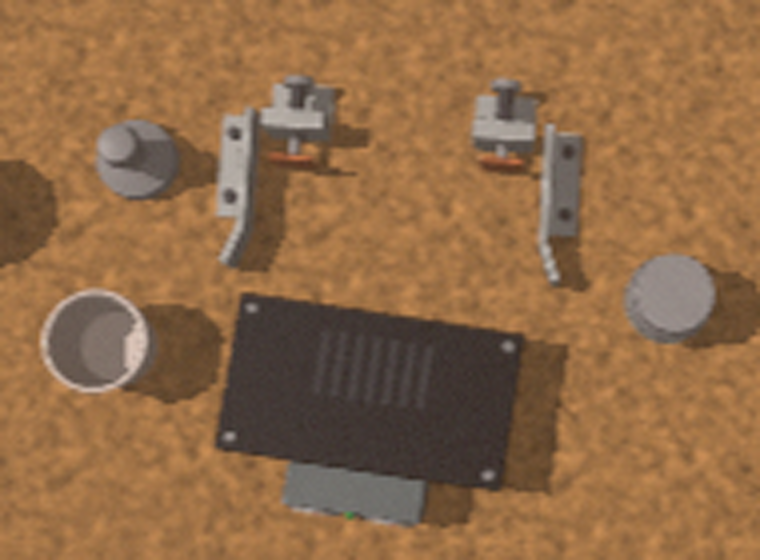

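The enlarged crop shows the bay turned slightly from the world axes, and the case turned a few degrees clockwise. Inner cheek faces run (256,112)→(247,215) on the left and (546,130)→(542,237) on the right. Pads are at (291,157) and (501,162). I'll turn these into world positions.

```bash
python3 - <<'E'
from h import *
p=r.camera_params("top")
f=lambda a,z:ray(np.array(a)/4+[180-.375,140-.375],p,z)[:,:2].round(1)
print("L inner",f([(256,112),(247,215),(234,262)],36).tolist())
print("R inner",f([(546,130),(542,237),(552,278)],36).tolist())
print("brackets front",f([(263,138),(329,142),(474,148),(536,152)],46).tolist())
print("pads",f([(268,158),(315,160),(479,162),(523,168)],34).tolist())
print("case corners LF,RF,RN,LN",f([(242,295),(523,336),(499,489),(218,450)],52).tolist())
print("panel",f([(290,462),(425,482),(419,523),(283,503)],52).tolist())
E
```

```text
L inner [[701.4, 183.2], [626.8, 187.1], [593.1, 195.2]]
R inner [[691.3, -24.4], [613.8, -22.4], [584.5, -29.8]]
brackets front [[680.5, 175.9], [678.3, 129.2], [675.4, 26.6], [673.2, -17.3]]
pads [[668.4, 173.9], [667.5, 140.4], [667.7, 23.3], [663.8, -8.3]]
case corners LF,RF,RN,LN [[568.1, 185.8], [541.8, -9.7], [436.3, 5.5], [461.0, 198.6]]
panel [[453.3, 149.1], [440.6, 56.3], [412.7, 59.9], [425.4, 153.1]]
```

Estimates so far:

| Item | Value |
|---|---|
| Bay yaw | about -2.2° |
| Bay origin | about (612, 82) |
| Case near-face centre | (449, 102) |
| Case yaw | about -7.3°, i.e. -5° relative to the bay |
| Near-end offset from bay axis | about 14 mm to the left |

I'll start by closing the gripper, aligning the tool with the bay and swinging round outside the minimum reach.

jog_arm --rows '[[[335,-207,0],[0,0,0.281]],[[335,-207,0],[0,0,0.281]],[[335,-207,0],[0,0,0.281]],[[335,-207,0],[0,0,0.281]],[[335,-207,0],[0,0,0.281]],[[335,-207,0],[0,0,0.281]],[[335,-207,0],[0,0,0.281]],[[335,-207,0],[0,0,0.281]],[[335,-207,0],[0,0,0.281]]]' --grip 0

```text
time: 1.0
tool_pos: [422.6, -296.8, 230.9]
tcp_rot: [-179.9, -0.0, -1.9]
ft_force: [-0.1, -0.1, -0.2]
finger_gap: -0.4
grip_force: 0.0
```

jog_arm --rows '[[[-56,-475,80],[0,0,0]],[[-56,-475,80],[0,0,0]],[[-56,-475,80],[0,0,0]],[[-56,-475,80],[0,0,0]],[[-56,-475,80],[0,0,0]],[[-56,-475,80],[0,0,0]],[[-56,-475,80],[0,0,0]],[[-56,-475,80],[0,0,0]],[[-56,-475,80],[0,0,0]],[[-56,-475,80],[0,0,0]]]'

```text
time: 2.0
tool_pos: [381.0, 177.8, 150.6]
tcp_rot: [-180.0, 0.0, -2.1]
ft_force: [0.8, -0.3, 0.3]
finger_gap: -0.1
grip_force: 0.0
```

jog_arm --rows '[[[0,-2,50],[0,0,0]],[[0,-2,100],[0,0,0]],[[0,-2,134],[0,0,0]],[[25,-2,134],[0,0,0]],[[45,-2,134],[0,0,0]],[[53,-2,134],[0,0,0]],[[57,-2,134],[0,0,0]],[[61,-2,134],[0,0,0]],[[65,-2,134],[0,0,0]],[[67,-2,134],[0,0,0]]]'

```text
time: 3.0
tool_pos: [448.0, 175.3, 17.2]
tcp_rot: [180.0, 0.1, -2.2]
ft_force: [-9.3, 1.7, 6.0]
finger_gap: 0.1
grip_force: 4.0
```

```bash
cat >> h.py <<'E'
D0=np.array([612,82.]);DY=-2.2
def report(save=None):
    im,d=r.snapshot("top");p=r.camera_params("top")
    rc,q=case(im,d,p)
    b=cv2.boxPoints(rc);e=[b[1]-b[0],b[2]-b[1]];k=0 if np.linalg.norm(e[0])>np.linalg.norm(e[1]) else 1
    v=e[k] if e[k][1]>0 else -e[k]
    yaw=np.degrees(np.arctan2(-v[0],v[1]));a=np.radians(yaw);u=np.array([np.cos(a),np.sin(a)]);w=np.array([-u[1],u[0]])
    c=np.array(rc[0])+[2,0]
    A=np.radians(DY);R=np.array([[np.cos(A),np.sin(A)],[-np.sin(A),np.cos(A)]])
    f=lambda x,y:(R@(c+u*x+w*y-D0)).round(1)
    print("rect",np.round(rc[1],1),"c",c.round(1),"yaw rel",round(yaw-DY,2),"| bay: nose",f(55,0),"near",f(-55,0),"noseL",f(55,75),"noseR",f(55,-75))
    print("world cornerL",(c-u*55+w*80).round(1),"cornerR",(c-u*55-w*80).round(1))
    if save: cv2.imwrite(save,cv2.resize(im[130:290,180:370],None,fx=4,fy=4,interpolation=cv2.INTER_CUBIC))
    s=r.sense();print("t",round(s["time"],2),"tcp",np.round(s["tool_pos"],1),"F",np.round(s["ft_force"],1))
E
python3 -c "
from h import *
report('pics/c1.png')"
```

```text
rect [196.9 128. ] c [493.9  96.1] yaw rel -5.9 | bay: nose [-63.8   3.9] near [-173.3   15.2] noseL [-56.1  78.5] noseR [-71.5 -70.7]
world cornerL [450.7 183. ] cornerR [428.2  24.6]
t 3.05 tcp [448.  175.4  17.2] F [-4.1  0.1  2.6]
```

View pics/c1.png

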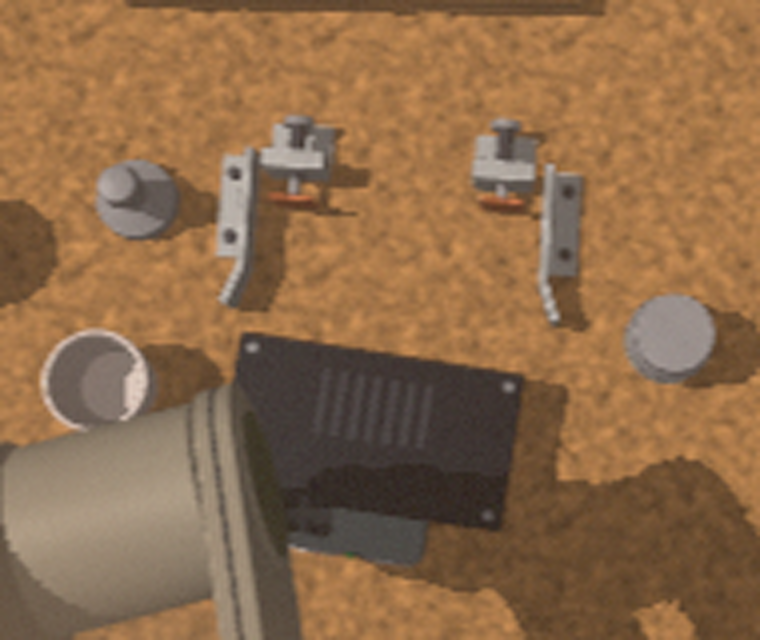

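The finger has reached the left strip at (235,395) in the crop with about 9 N. The arm hides the case's left near part, but its leading edge (245,335)→(522,380) is clear. From now on I measure pose from that edge. Now I push left, then back off and move across behind the panel.

jog_arm --rows '[[[4,0,0],[0,0,0]],[[8,0,0],[0,0,0]],[[12,0,0],[0,0,0]],[[12,0,0],[0,0,0]],[[-30,0,0],[0,0,0]],[[-62,0,0],[0,0,0]],[[-62,50,0],[0,0,0]],[[-62,100,0],[0,0,0]],[[-62,148,0],[0,0,0]],[[-62,153,0],[0,0,0]]]'

```text
time: 4.05
tool_pos: [381.1, 20.6, 17.7]
tcp_rot: [179.9, -0.1, -2.4]
ft_force: [-0.2, 0.5, 0.4]
finger_gap: -0.1
grip_force: 0.0
```

```bash
cat >> h.py <<'E'
def report(save=None):
    im,d=r.snapshot("top");p=r.camera_params("top")
    W=world(d,p)
    m=((np.abs(W[...,2]-52)<9)&(im.max(2)<85)&(W[...,0]>400)&(W[...,0]<700)&(abs(W[...,1]-90)<125)).astype(np.uint8)
    m=cv2.morphologyEx(m,cv2.MORPH_CLOSE,np.ones((5,5)))
    n,l,st,_=cv2.connectedComponentsWithStats(m);m=l==1+st[1:,4].argmax()
    us=np.where(m.any(0))[0];vs=m.argmax(0)[us]
    E=ray(np.c_[us,vs-.5],p,52)[:,:2]
    k=slice(8,-8);vx,vy,x0,y0=cv2.fitLine(E[k].astype(np.float32),cv2.DIST_HUBER,0,.01,.01).ravel()
    if vy<0:vx,vy=-vx,-vy
    w=np.array([vx,vy]);u=np.array([vy,-vx]);O=np.array([x0,y0])
    v,uu=np.where(m);Q=ray(np.c_[uu,v],p,52)[:,:2]-O
    dep=-Q@u;lat=Q@w;s=(dep>8)&(dep<40);lo,hi=np.percentile(lat[s],[.3,99.7])
    N=O+w*(lo+hi)/2;yaw=np.degrees(np.arctan2(-vx,vy))
    A=np.radians(DY);R=np.array([[np.cos(A),np.sin(A)],[-np.sin(A),np.cos(A)]])
    f=lambda x,y:(R@(N+u*x+w*y-D0)).round(1)
    print("width",round(hi-lo,1),"yaw rel",round(yaw-DY,2),"| bay: nose",f(0,0),"near",f(-110,0),"noseL",f(0,75),"noseR",f(0,-75))
    print("world cornerL",(N-u*110+w*80).round(1),"cornerR",(N-u*110-w*80).round(1))
    if save: cv2.imwrite(save,cv2.resize(im[130:290,180:370],None,fx=4,fy=4,interpolation=cv2.INTER_CUBIC))
    s=r.sense();print("t",round(s["time"],2),"tcp",np.round(s["tool_pos"],1),"F",np.round(s["ft_force"],1))
E
python3 -c "
from h import *
report()"
```

```text
width 197.6 yaw rel -10.03 | bay: nose [-49.8  -3.8] near [-158.2   15.3] noseL [-36.8  70. ] noseR [-62.9 -77.7]
world cornerL [471.5 181.6] cornerR [437.6  25.2]
t 4.1 tcp [381.3  21.9  17.7] F [ 0.2 -0.3 -0. ]
```

jog_arm --rows '[[[20,-5,0],[0,0,0]],[[38,-5,0],[0,0,0]],[[43,-5,0],[0,0,0]],[[47,-5,0],[0,0,0]],[[52,-5,0],[0,0,0]],[[57,-5,0],[0,0,0]],[[62,-5,0],[0,0,0]],[[66,-5,0],[0,0,0]],[[67,-5,0],[0,0,0]]]'

```text
time: 5.0
tool_pos: [446.2, 27.4, 16.3]
tcp_rot: [180.0, 0.2, -2.1]
ft_force: [-5.2, -2.5, 1.6]
finger_gap: 0.2
grip_force: 2.7
```

```bash
python3 -c "
from h import *
report()"
```

```text
width 197.2 yaw rel -4.49 | bay: nose [-38.9   6.2] near [-148.5   14.8] noseL [-33.  81.] noseR [-44.7 -68.6]
world cornerL [473.5 182. ] cornerR [454.8  23.1]
t 5.05 tcp [446.2  27.4  16.3] F [-3.3 -2.1 -0.4]
```

jog_arm --rows '[[[-40,0,0],[0,0,0]],[[-62,-40,0],[0,0,0]],[[-62,-88,0],[0,0,0]],[[-62,-136,0],[0,0,0]],[[-55,-155,0],[0,0,0]],[[-20,-155,0],[0,0,0]],[[5,-155,0],[0,0,0]],[[12,-155,0],[0,0,0]],[[17,-155,0],[0,0,0]],[[22,-155,0],[0,0,0]]]'

```text
time: 6.05
tool_pos: [473.6, 181.9, 16.6]
tcp_rot: [-180.0, 0.3, -2.2]
ft_force: [-7.0, 3.5, 5.7]
finger_gap: 0.3
grip_force: 3.8
```

```bash
python3 -c "
from h import *
report()"
```

```text
width 197.2 yaw rel -7.77 | bay: nose [-34.3   1.3] near [-143.3   16.2] noseL [-24.2  75.6] noseR [-44.5 -73. ]
world cornerL [483.3 182.5] cornerR [455.6  24.9]
t 6.1 tcp [474.6 181.8  16.8] F [-2.4  1.6 -1.2]
```

jog_arm --rows '[[[5,0,0],[0,0,0]],[[9,0,0],[0,0,0]],[[9,0,0],[0,0,0]],[[-40,0,0],[0,0,0]],[[-74,15,0],[0,0,0]],[[-74,63,0],[0,0,0]],[[-74,111,0],[0,0,0]],[[-74,155,0],[0,0,0]],[[-45,157,0],[0,0,0]],[[-30,157,0],[0,0,0]]]'

```text
time: 7.1
tool_pos: [441.2, 23.5, 17.9]
tcp_rot: [180.0, -0.1, -2.4]
ft_force: [0.4, 0.9, -0.2]
finger_gap: 0.1
grip_force: 0.0
```

```bash
python3 -c "
from h import *
report('pics/c2.png')"
```

```text
width 197.9 yaw rel -11.2 | bay: nose [-29.4  -4.9] near [-137.3   16.5] noseL [-14.9  68.6] noseR [-44.  -78.5]
world cornerL [493.9 181.5] cornerR [456.9  25.9]
t 7.15 tcp [443.3  24.1  18.4] F [ 1.2 -0.9  1.9]
```

View pics/c2.png

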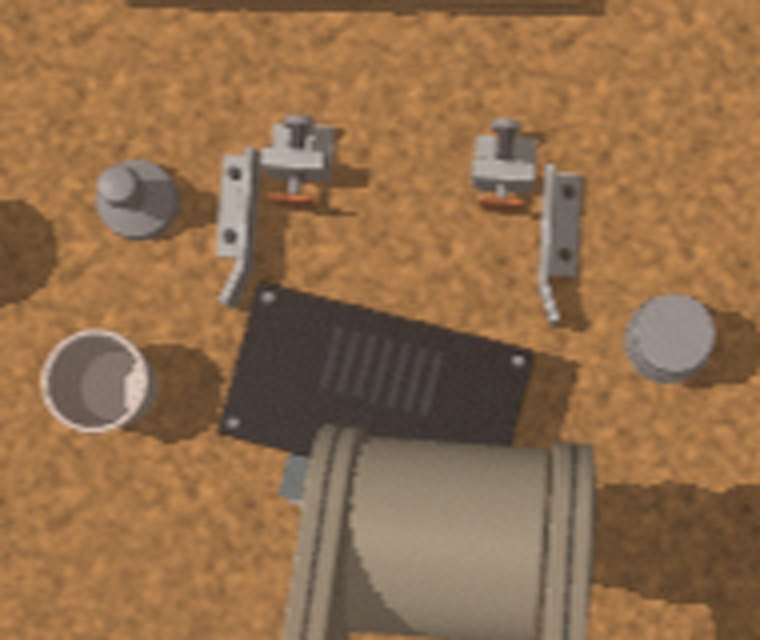

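The picture shows the case's left front corner (262,285) just inside the left cheek's mouth, with clearance on both sides. The near end is still about 16 mm left of the axis, so I'll bias the pushes slightly to the right. Now I push the right corner.

jog_arm --rows '[[[5,-3,0],[0,0,0]],[[9,-2,0],[0,0,0]],[[13,-1,0],[0,0,0]],[[17,0,0],[0,0,0]],[[21,1,0],[0,0,0]],[[24,2,0],[0,0,0]],[[25,3,0],[0,0,0]]]'

```text
time: 7.85
tool_pos: [463.2, 22.2, 16.5]
tcp_rot: [-180.0, 0.2, -2.1]
ft_force: [-4.9, 1.4, 1.9]
finger_gap: -0.1
grip_force: 2.1
```

```bash
python3 -c "
from h import *
report()"
```

```text
width 196.9 yaw rel -5.3 | bay: nose [-20.5   2.5] near [-130.    12.7] noseL [-13.6  77.2] noseR [-27.4 -72.2]
world cornerL [493. 179.] cornerR [472.1  20.3]
t 7.9 tcp [463.5  22.1  16.6] F [-3.5  0.4 -0.9]
```

jog_arm --rows '[[[-45,0,0],[0,0,0]],[[-57,-45,0],[0,0,0]],[[-57,-94,0],[0,0,0]],[[-57,-142,0],[0,0,0]],[[-40,-162,0],[0,0,0]],[[0,-162,0],[0,0,0]],[[11,-162,0],[0,0,0]],[[16,-160,0],[0,0,0]],[[21,-158,0],[0,0,0]],[[26,-156,0],[0,0,0]]]'

```text
time: 8.9
tool_pos: [494.8, 176.6, 16.4]
tcp_rot: [-180.0, 0.2, -2.2]
ft_force: [-4.8, 4.0, -0.0]
finger_gap: 0.1
grip_force: 2.3
```

```bash
python3 -c "
from h import *
report()"
```

```text
width 197.3 yaw rel -8.59 | bay: nose [-14.3  -6. ] near [-123.1   10.4] noseL [-3.1 68.1] noseR [-25.5 -80.2]
world cornerL [504.4 175.7] cornerR [474.4  18.5]
t 8.95 tcp [495.7 176.1  16.6] F [-2.5  1.3 -1.1]
```

jog_arm --rows '[[[-45,0,0],[0,0,0]],[[-70,35,0],[0,0,0]],[[-70,83,0],[0,0,0]],[[-70,131,0],[0,0,0]],[[-65,153,0],[0,0,0]],[[-30,154,0],[0,0,0]],[[-23,154,0],[0,0,0]],[[-18,155,0],[0,0,0]],[[-13,156,0],[0,0,0]],[[-8,157,0],[0,0,0]]]'

```text
time: 9.95
tool_pos: [480.4, 20.0, 16.5]
tcp_rot: [180.0, 0.3, -2.1]
ft_force: [-6.5, -2.7, 2.9]
finger_gap: 0.0
grip_force: 3.2
```

```bash
python3 -c "
from h import *
report()"
```

```text
width 196.8 yaw rel -4.02 | bay: nose [-5.2  0.8] near [-114.9    8.5] noseL [ 0.1 75.6] noseR [-10.5 -74.1]
world cornerL [506.1 174.4] cornerR [488.8  15.4]
t 10.0 tcp [481.4  20.   16.7] F [-3.4 -1.6 -0.5]
```

jog_arm --rows '[[[5,1,0],[0,0,0]],[[6,1,0],[0,0,0]],[[-43,0,0],[0,0,0]],[[-50,-45,0],[0,0,0]],[[-50,-94,0],[0,0,0]],[[-50,-142,0],[0,0,0]],[[-35,-158,0],[0,0,0]],[[2,-158,0],[0,0,0]],[[11,-157,0],[0,0,0]],[[16,-155,0],[0,0,0]]]'

```text
time: 11.0
tool_pos: [504.2, 175.0, 17.0]
tcp_rot: [-179.9, 0.1, -2.2]
ft_force: [-5.5, 4.7, 0.3]
finger_gap: 0.0
grip_force: 2.9
```

```bash
python3 -c "
from h import *
report('pics/c3.png')"
```

```text
width 192.0 yaw rel -3.73 | bay: nose [ 2. -2.] near [-107.8    5.2] noseL [ 6.9 72.9] noseR [ -2.9 -76.8]
world cornerL [512.8 170.9] cornerR [496.2  11.7]
t 11.05 tcp [504.4 174.2  17. ] F [-0.6 -0.6 -0.1]
```

View pics/c3.png

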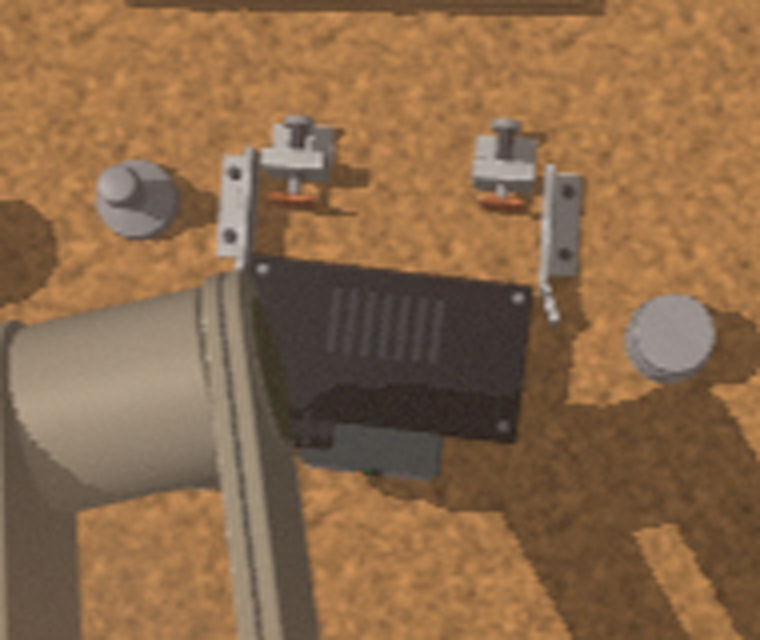

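The front corners are now at (255,258) and (528,290), inside the bay's mouth with a gap on both sides. I carry on with smaller alternate pushes.

jog_arm --rows '[[[5,1,0],[0,0,0]],[[10,2,0],[0,0,0]],[[-38,0,0],[0,0,0]],[[-57,38,0],[0,0,0]],[[-57,86,0],[0,0,0]],[[-57,134,0],[0,0,0]],[[-50,155,0],[0,0,0]],[[-16,156,0],[0,0,0]],[[-9,157,0],[0,0,0]],[[-4,158,0],[0,0,0]]]'

```text
time: 12.05
tool_pos: [493.3, 15.9, 16.9]
tcp_rot: [180.0, 0.2, -2.2]
ft_force: [-8.4, -1.1, 5.4]
finger_gap: -0.0
grip_force: 3.9
```

```bash
python3 -c "
from h import *
report()"
```

```text
width 196.7 yaw rel -5.14 | bay: nose [ 9.7 -3.5] near [-99.8   6.4] noseL [16.4 71.2] noseR [  3.  -78.2]
world cornerL [522.7 171.5] cornerR [502.3  12.8]
t 12.1 tcp [493.7  15.9  16.9] F [-2.8 -1.9  0.8]
```

jog_arm --rows '[[[5,0,0],[0,0,0]],[[11,0,0],[0,0,0]],[[-37,0,0],[0,0,0]],[[-42,-45,0],[0,0,0]],[[-42,-93,0],[0,0,0]],[[-42,-140,0],[0,0,0]],[[-28,-158,0],[0,0,0]],[[6,-158,0],[0,0,0]],[[14,-157,0],[0,0,0]],[[19,-156,0],[0,0,0]]]'

```text
time: 13.1
tool_pos: [518.5, 172.2, 16.9]
tcp_rot: [-180.0, 0.2, -2.2]
ft_force: [-6.4, 3.0, 3.2]
finger_gap: -0.0
grip_force: 3.3
```

```bash
python3 -c "
from h import *
report()"
```

```text
width 186.9 yaw rel -2.58 | bay: nose [17.6 -4.9] near [-92.3   0.1] noseL [21. 70.] noseR [ 14.3 -79.8]
world cornerL [526.5 165.3] cornerR [513.1   5.9]
t 13.15 tcp [518.8 171.6  16.9] F [-1.1  0.6  0.4]
```

jog_arm --rows '[[[5,1,0],[0,0,0]],[[9,1,0],[0,0,0]],[[-38,0,0],[0,0,0]],[[-54,38,0],[0,0,0]],[[-54,86,0],[0,0,0]],[[-54,134,0],[0,0,0]],[[-45,155,0],[0,0,0]],[[-12,156,0],[0,0,0]],[[-5,157,0],[0,0,0]],[[0,157,0],[0,0,0]]]'

```text
time: 14.15
tool_pos: [512.1, 14.0, 16.7]
tcp_rot: [180.0, 0.2, -2.2]
ft_force: [-8.1, -2.9, 3.5]
finger_gap: 0.2
grip_force: 3.3
```

```bash
python3 -c "
from h import *
report()"
```

```text
width 197.6 yaw rel -3.34 | bay: nose [25.9 -1. ] near [-83.9   5.5] noseL [30.2 73.9] noseR [ 21.5 -75.8]
world cornerL [536.1 170.3] cornerR [520.6  11. ]
t 14.2 tcp [512.5  14.3  16.7] F [-1.7 -0.8  0.5]
```

jog_arm --rows '[[[5,0,0],[0,0,0]],[[11,0,0],[0,0,0]],[[-36,0,0],[0,0,0]],[[-40,-45,0],[0,0,0]],[[-40,-93,0],[0,0,0]],[[-40,-140,0],[0,0,0]],[[-28,-158,0],[0,0,0]],[[2,-158,0],[0,0,0]],[[10,-157,0],[0,0,0]],[[15,-156,0],[0,0,0]]]'

```text
time: 15.2
tool_pos: [533.3, 170.7, 16.9]
tcp_rot: [-180.0, 0.2, -2.2]
ft_force: [-6.7, 3.1, 2.5]
finger_gap: 0.2
grip_force: 3.2
```

```bash
python3 -c "
from h import *
report('pics/c4.png')"
```

```text
width 178.6 yaw rel -1.09 | bay: nose [34.6 -6.9] near [-75.4  -4.7] noseL [36.1 68.1] noseR [ 33.2 -81.8]
world cornerL [541.1 160. ] cornerR [5.319e+02 3.000e-01]
t 15.25 tcp [533.7 170.1  16.8] F [-2.1  0.4 -0.2]
```

View pics/c4.png

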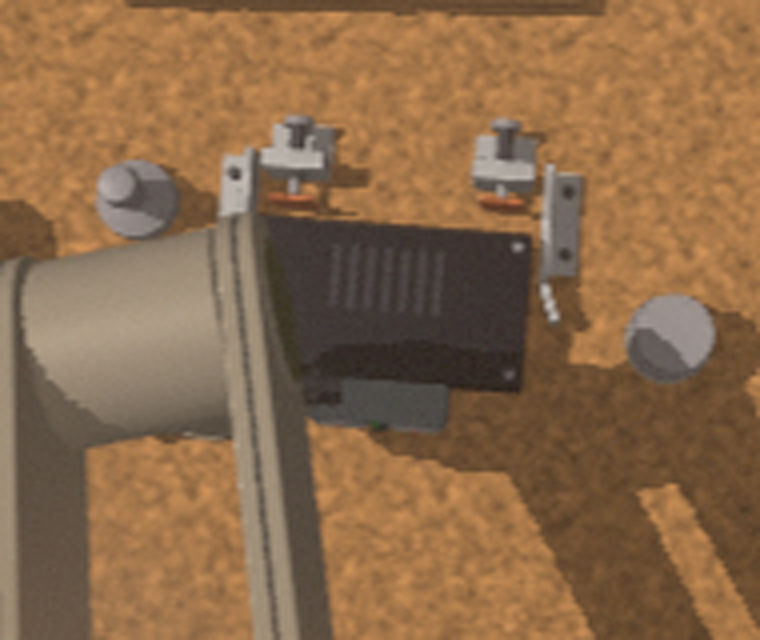

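The case is deep in the bay, nearly square. The leading edge, (275,218)→(525,233), is still about 4 px (original scale) short of the pads. I keep alternating.

jog_arm --rows '[[[5,1,0],[0,0,0]],[[10,1,0],[0,0,0]],[[-36,0,0],[0,0,0]],[[-50,38,0],[0,0,0]],[[-50,86,0],[0,0,0]],[[-50,134,0],[0,0,0]],[[-40,155,0],[0,0,0]],[[-10,156,0],[0,0,0]],[[-3,157,0],[0,0,0]],[[2,157,0],[0,0,0]]]'

```text
time: 16.25
tool_pos: [529.2, 12.3, 16.8]
tcp_rot: [180.0, 0.2, -2.2]
ft_force: [-7.2, -2.6, 2.2]
finger_gap: -0.1
grip_force: 3.3
```

```bash
python3 -c "
from h import *
report()"
```

```text
width 197.5 yaw rel -3.26 | bay: nose [42.9 -1.8] near [-66.9   4.4] noseL [47.2 73.1] noseR [ 38.7 -76.7]
world cornerL [553.  168.6] cornerR [537.7   9.4]
t 16.3 tcp [529.6  12.7  16.8] F [-2.4 -1.6 -0.1]
```

jog_arm --rows '[[[5,0,0],[0,0,0]],[[10,0,0],[0,0,0]],[[-37,0,0],[0,0,0]],[[-40,-45,0],[0,0,0]],[[-40,-93,0],[0,0,0]],[[-40,-140,0],[0,0,0]],[[-28,-157,0],[0,0,0]],[[2,-157,0],[0,0,0]],[[8,-157,0],[0,0,0]],[[11,-156,0],[0,0,0]]]'

```text
time: 17.3
tool_pos: [546.2, 169.3, 16.8]
tcp_rot: [-180.0, 0.2, -2.2]
ft_force: [-6.7, 3.2, 2.2]
finger_gap: -0.3
grip_force: 3.1
```

```bash
python3 -c "
from h import *
report()"
```

```text
width 172.3 yaw rel 0.48 | bay: nose [49.6 -8.2] near [-60.4  -9.2] noseL [48.9 66.8] noseR [ 50.2 -83.2]
world cornerL [553.7 155.1] cornerR [548.8  -4.8]
t 17.35 tcp [546.2 168.7  16.6] F [-1.8 -0.   0. ]
```

jog_arm --rows '[[[2,0,0],[0,0,0]],[[4,0,0],[0,0,0]],[[6,0,0],[0,0,0]]]'

```text
time: 17.65
tool_pos: [550.9, 168.6, 16.6]
tcp_rot: [-180.0, 0.2, -2.2]
ft_force: [-9.1, 3.6, 4.3]
finger_gap: -0.1
grip_force: 4.3
```

jog_arm --rows '[[[-42,0,0],[0,0,0]],[[-54,40,0],[0,0,0]],[[-54,88,0],[0,0,0]],[[-54,136,0],[0,0,0]],[[-45,156,0],[0,0,0]],[[-12,157,0],[0,0,0]],[[-6,157,0],[0,0,0]],[[-3,157,0],[0,0,0]],[[0,157,0],[0,0,0]],[[2,157,0],[0,0,0]]]'

```text
time: 18.65
tool_pos: [546.8, 11.3, 16.3]
tcp_rot: [179.9, 0.3, -2.2]
ft_force: [-8.4, -4.2, 3.8]
finger_gap: -0.1
grip_force: 4.1
```

```bash
python3 -c "
from h import *
report()"
```

```text
width 196.2 yaw rel 0.5 | bay: nose [55.5  5. ] near [-54.5   4.1] noseL [54.8 80. ] noseR [ 56.2 -70. ]
world cornerL [560.1 168.1] cornerR [555.3   8.2]
t 18.7 tcp [547.1  11.3  16.3] F [-5.7 -3.8 -0. ]
```

jog_arm --rows '[[[-40,0,0],[0,0,0]],[[-46,-45,0],[0,0,0]],[[-46,-93,0],[0,0,0]],[[-46,-140,0],[0,0,0]],[[-38,-158,0],[0,0,0]],[[-8,-158,0],[0,0,0]],[[-2,-158,0],[0,0,0]],[[1,-158,0],[0,0,0]],[[3,-158,0],[0,0,0]]]'

```text
time: 19.6
tool_pos: [554.8, 170.0, 16.5]
tcp_rot: [-180.0, 0.4, -2.2]
ft_force: [-20.6, 5.2, 14.5]
finger_gap: -0.1
grip_force: 10.1
```

```bash
python3 -c "
from h import *
report()"
```

```text
width 175.5 yaw rel -1.15 | bay: nose [57.6 -9.3] near [-52.4  -7.1] noseL [59.1 65.7] noseR [ 56.1 -84.3]
world cornerL [564.  156.8] cornerR [554.7  -3. ]
t 19.65 tcp [554.7 169.9  16.4] F [-12.7   5.2   7.2]
```

The force rose sharply to about 21 N at the left corner, with the left pad side at about 59 mm. That fits the left pad being right in. Now the right corner, gently.

jog_arm --rows '[[[-45,0,0],[0,0,0]],[[-58,40,0],[0,0,0]],[[-58,88,0],[0,0,0]],[[-58,136,0],[0,0,0]],[[-50,157,0],[0,0,0]],[[-14,158,0],[0,0,0]],[[-6,158,0],[0,0,0]],[[-4,158,0],[0,0,0]],[[-3,158,0],[0,0,0]],[[-2,158,0],[0,0,0]]]'

```text
time: 20.65
tool_pos: [548.4, 11.8, 16.8]
tcp_rot: [180.0, 0.2, -2.1]
ft_force: [-9.5, -1.5, 6.1]
finger_gap: -0.0
grip_force: 5.0
```

```bash
python3 -c "
from h import *
report()"
```

```text
width 195.3 yaw rel 0.01 | bay: nose [58.3  4.5] near [-51.7   4.5] noseL [58.3 79.5] noseR [ 58.4 -70.5]
world cornerL [563.6 168.4] cornerR [557.5   8.5]
t 20.7 tcp [548.5  11.8  16.8] F [-6.  -1.8  3. ]
```

Right side is sliding at about 9 N and has not reached its stop. I continue in 1 mm steps.

jog_arm --rows '[[[1,0,0],[0,0,0]],[[2,0,0],[0,0,0]]]'

```text
time: 20.9
tool_pos: [549.7, 11.5, 16.7]
tcp_rot: [180.0, 0.3, -2.1]
ft_force: [-10.2, -4.2, 7.1]
finger_gap: 0.3
grip_force: 5.5
```

jog_arm --rows '[[[1,0,0],[0,0,0]],[[2,0,0],[0,0,0]]]'

```text
time: 21.1
tool_pos: [551.2, 11.1, 16.6]
tcp_rot: [179.9, 0.4, -2.1]
ft_force: [-14.2, -4.7, 9.3]
finger_gap: 0.0
grip_force: 6.9
```

jog_arm --rows '[[[1,0,0],[0,0,0]],[[1,0,0],[0,0,0]]]'

```text
time: 21.3
tool_pos: [552.1, 11.0, 16.5]
tcp_rot: [179.9, 0.4, -2.1]
ft_force: [-13.4, -5.8, 9.0]
finger_gap: 0.1
grip_force: 6.6
```

```bash
python3 -c "
from h import *
report()"
```

```text
width 64.4 yaw rel 3.02 | bay: nose [58.1 71.9] near [-51.8  66.1] noseL [ 54.1 146.8] noseR [62. -3.]
world cornerL [561.6 230. ] cornerR [563.9  70. ]
t 21.35 tcp [552.1  10.9  16.5] F [-12.4  -4.8   9.4]
```

jog_arm --rows '[[[1,0,0],[0,0,0]],[[1,0,0],[0,0,0]]]'

```text
time: 21.55
tool_pos: [552.8, 10.8, 16.5]
tcp_rot: [179.9, 0.4, -2.1]
ft_force: [-14.7, -5.9, 8.8]
finger_gap: 0.0
grip_force: 7.1
```

```bash
python3 -c "
from h import *
report('pics/c5.png')"
```

```text
width 64.4 yaw rel 3.02 | bay: nose [58.1 71.9] near [-51.8  66.1] noseL [ 54.1 146.8] noseR [62. -3.]
world cornerL [561.6 230. ] cornerR [563.9  70. ]
t 21.6 tcp [552.8  10.8  16.4] F [-14.1  -6.    8.5]
```

View pics/c5.png

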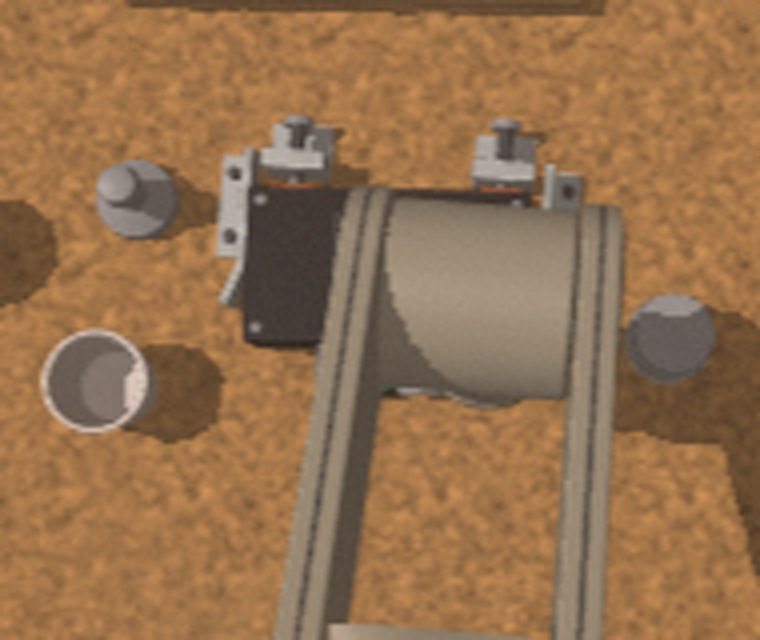

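The leading edge at about y=190 in the crop is up against both copper pads (295,185) and (500,190). The case's left side lies along the left cheek. The tool is dragging the case leftwards at about 6 N, so I ease right while pushing on.

jog_arm --rows '[[[0.5,1,0],[0,0,0]],[[1,2,0],[0,0,0]]]'

```text
time: 21.8
tool_pos: [553.2, 10.4, 16.4]
tcp_rot: [-179.9, 0.5, -2.1]
ft_force: [-17.0, 4.8, 9.7]
finger_gap: 0.1
grip_force: 8.7
```

jog_arm --rows '[[[0.5,0.5,0],[0,0,0]],[[1,1,0],[0,0,0]]]'

```text
time: 22.0
tool_pos: [553.2, 10.2, 16.0]
tcp_rot: [-179.9, 0.6, -2.1]
ft_force: [-21.4, 7.6, 14.7]
finger_gap: 0.1
grip_force: 11.0
```

The right corner stopped moving while force climbed steeply, so the right pad is in. Back to the left corner to check that side by feel.

jog_arm --rows '[[[-45,-1,0],[0,0,0]],[[-58,-45,0],[0,0,0]],[[-58,-93,0],[0,0,0]],[[-58,-141,0],[0,0,0]],[[-48,-161,0],[0,0,0]],[[-20,-161,0],[0,0,0]],[[-13,-161,0],[0,0,0]],[[-11,-161,0],[0,0,0]],[[-10,-161,0],[0,0,0]],[[-9,-161,0],[0,0,0]]]'

```text
time: 23.0
tool_pos: [553.7, 169.0, 16.8]
tcp_rot: [180.0, 0.2, -2.2]
ft_force: [-9.4, 1.9, 6.6]
finger_gap: 0.2
grip_force: 4.6
```

```bash
sed -i 's/im.max(2)<85/im.max(2)<100/' h.py; python3 -c "
from h import *
report()"
```

```text
width 171.3 yaw rel 3.02 | bay: nose [62.2 -6.6] near [-47.6 -12.4] noseL [58.3 68.3] noseR [ 66.2 -81.5]
world cornerL [562.8 151.4] cornerR [565.1  -8.6]
t 23.05 tcp [553.7 169.   16.9] F [-5.8  1.5  3.4]
```

jog_arm --rows '[[[0.5,0,0],[0,0,0]],[[1,0,0],[0,0,0]]]'

```text
time: 23.25
tool_pos: [553.8, 169.1, 16.8]
tcp_rot: [180.0, 0.3, -2.2]
ft_force: [-12.5, 2.1, 9.1]
finger_gap: 0.0
grip_force: 6.3
```

jog_arm --rows '[[[0.5,0,0],[0,0,0]],[[1,0,0],[0,0,0]]]'

```text
time: 23.45
tool_pos: [553.9, 169.1, 16.8]
tcp_rot: [180.0, 0.4, -2.2]
ft_force: [-17.9, 1.0, 13.2]
finger_gap: -0.4
grip_force: 8.9
```

The left force climbs 3–5 N/mm with no motion, so the left pad is hard in. One light re-check of the right side.

jog_arm --rows '[[[-45,0,0],[0,0,0]],[[-58,42,0],[0,0,0]],[[-58,90,0],[0,0,0]],[[-58,138,0],[0,0,0]],[[-48,157,0],[0,0,0]],[[-13,157,0],[0,0,0]],[[-5,157,0],[0,0,0]],[[-3,157,0],[0,0,0]],[[-1,157,0],[0,0,0]],[[0,157,0],[0,0,0]]]'

```text
time: 24.45
tool_pos: [550.7, 12.7, 17.0]
tcp_rot: [-180.0, 0.1, -2.2]
ft_force: [1.2, 0.7, -0.8]
finger_gap: -0.4
grip_force: 0.0
```

jog_arm --rows '[[[1,0,0],[0,0,0]],[[2,0,0],[0,0,0]]]'

```text
time: 24.65
tool_pos: [553.0, 12.5, 17.2]
tcp_rot: [-180.0, 0.1, -2.2]
ft_force: [-6.0, 1.0, 3.6]
finger_gap: 0.2
grip_force: 3.1
```

jog_arm --rows '[[[0.5,0,0],[0,0,0]],[[1,0,0],[0,0,0]]]'

```text
time: 24.85
tool_pos: [553.0, 12.5, 17.0]
tcp_rot: [-180.0, 0.2, -2.2]
ft_force: [-10.4, -0.2, 7.5]
finger_gap: -0.1
grip_force: 5.1
```

jog_arm --rows '[[[0.5,0,0],[0,0,0]],[[1,0,0],[0,0,0]]]'

```text
time: 25.05
tool_pos: [553.2, 12.5, 16.9]
tcp_rot: [-180.0, 0.3, -2.2]
ft_force: [-15.3, 0.8, 13.2]
finger_gap: 0.3
grip_force: 7.8
```

Both corners now give a steep climb without motion. I back off, lift and look.

jog_arm --rows '[[[-20,0,0],[0,0,0]],[[-60,0,0],[0,0,0]],[[-80,0,-40],[0,0,0]],[[-80,0,-90],[0,0,0]],[[-80,0,-140],[0,0,0]],[[-80,50,-160],[0,0,0]],[[-80,100,-160],[0,0,0]],[[-80,150,-160],[0,0,0]],[[-80,200,-160],[0,0,0]],[[-80,250,-160],[0,0,0]]]'

```text
time: 26.05
tool_pos: [466.1, -233.0, 177.7]
tcp_rot: [180.0, -0.1, -2.2]
ft_force: [1.2, 0.2, 0.1]
finger_gap: 0.3
grip_force: 0.0
```

```bash
python3 -c "
from h import *
report()
a,_=r.snapshot('top');b,_=r.snapshot('side')
a=a[155:225,225:335];b=b[190:260,250:360]
cv2.imwrite('pics/end.png',np.vstack([cv2.resize(x,(600,382)[:2] if 0 else (440,280),interpolation=cv2.INTER_CUBIC) for x in (a,b)]))"
```

```text
width 196.4 yaw rel 3.02 | bay: nose [61.5  5.9] near [-48.3   0.1] noseL [57.6 80.8] noseR [ 65.5 -69. ]
world cornerL [562.6 164. ] cornerR [564.9   4. ]
t 26.1 tcp [ 465.1 -240.1  177.8] F [-4.8 -3.1 -0.1]
```

View pics/end.png

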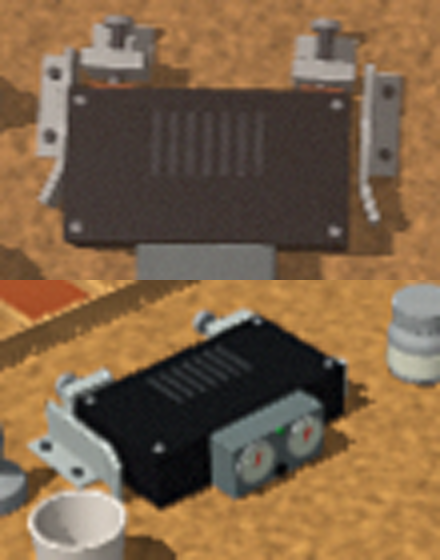

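The top and side views show the case flat and nearly square in the bay. The leading edge (75–345, 88) is against both pads, and the arm is clear of everything. Each side reached a hard stop by feel twice, so I hand in.

```bash
python3 -c "
from bench import r
print(r.hand_in())"
```

```text
the job is handed in; nothing more can be done
None
```

I walked the case into the bay until both corners hit a hard stop, checked twice on each side; the highest wrist force read at the end of a move was about 27 N. The arm then backed clear and I handed the job in at about 26 s; the hand-in returned no verdict.

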